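# Register and clamp a heat sink in the assembly fixture

## Robot

A 6-joint arm with a two-finger parallel gripper is mounted at the origin on the work surface. World frame = base frame: x ahead of the robot, y to its left, z up, the work surface at z = 0. Lengths are in m, angles in rad, forces in N, time in s.
With the tool pointing down it reaches from about 0.375 to 0.975 m from the base axis. Payload 3.8 kg.
Tool frame: the origin (TCP) lies midway between the tips of the shut fingers; the grasp point (between the pads) lies 19 mm behind it; z points along the fingers, y is the direction in which the jaws open and shut (so a half turn about z gives the same grasp; the last joint's range is limited). The gripper opens to 85 mm and grips with 20 to 120 N. Pads are 22 mm wide; open, the fingers measure 114 mm over their backs; the gripper's body (76 mm by 85 mm) begins 54 mm behind the grasp point. The pads swing forward as they close: fully open they stand 13 mm farther back than shut.
Start: joints at [1.207, 0.264, 1.604, -0, 1.274, -0.037], TCP at [0.217, 0.639, 0.199] pointing down, gripper open.
Joint ranges: [-2.63, 2.63], [-0.94, 2.18], [0.31, 2.57], [-1.31, 4.45], [0, 2.66], [-2.55, 2.55]. Speed limits (rad/s): [2.57, 2.57, 3.14, 3.14, 3.14, 3.14].

## Interface

Orientations are given as a rotation vector (axis times angle).
In Python, from workcell import bot gives the robot as it stands.
- The arm moves only by the shell command python3 -m inch 'ROWS' [FORCE]. ROWS is JSON, a list of rows, each an object of numbers: "dx", "dy", "dz": the shift along the tool's x, y, z in m; "ax", "ay", "az": the turn, a rotation vector about the tool's x, y, z in degrees; "fingers": the opening, from -1 (shut) to 1 (fully open). A call has 1 to 20 rows; each row is the pose to reach, as a shift and turn from the pose measured when the call began, along the tool's axes at that moment; what a row does not reach only later rows make up. A row lasts 1/8 s, in which the tool goes at most 62.5 mm and 10.7 degrees, less where a joint would pass 70% of its speed; a pose out of reach is approached as far as the arm can. A call with a gripper value outside its range is refused whole. The fingers move at their own pace and stop on an object; FORCE is the grip in N (left out, the last holds). Time passes only in rows, so rows that repeat a pose let the fingers close. It gives the time, the measured TCP pose, the force and the opening at its end, in the units of the state.
- bot.read_state(): the state, without advancing time (a new reading comes with each control period).
- bot.read_camera(name): name is "side" or "top"; returns (picture, depth): 420x560x3 uint8, blue, green, red; 420x560 float32, m along the optical axis (not along the pixel's ray), 0 where there is no reading.
- bot.get_calibration(name): a dict with "intrinsics" (3x3 intrinsics, pixels), "view" (4x4, takes a point from world to camera coordinates). Camera axes: x right, y down, z forward; pixel columns grow to the right and rows downward; lengths in m; the calibration is good to about 2 mm. A picture is of the moment at which its call begins. get_calibration takes no time and is no camera call.
- bot.finish_job(): hands the job in, once; it reports no verdict.
Trained networks look in the newest picture that a camera, given by its name, has taken for a name from the list of things; names that differ only in an ending like _2 or _b are one class to them, and where a whole thing is asked for, a point or a joint stands for the part that bears it (a point fixed in the world has none). Each returns a list of dicts, best first, with "p" (0 to 1); they miss things now and then, are a little off and sometimes report something else, mostly with a low value. They report only what shows in the picture. A call takes as long as a camera call.
- bot.masks_of(camera, thing): "region" (420x560 bool, what is visible of it) and "box" ([left, top, right, bottom] in pixels, round what is visible of it).
The state is a dict: "time": time; "q": joint angles; "joint_vel": joint speeds; "joint_torque": joint torques, N m; "tool_pos": TCP position; "tcp_rot": TCP orientation; "wrist_force": force on the tool from outside, world axes, zero at the start; "torque": the same for the moment, N m; "width": opening from 0.0 (shut) to 1.0 (fully open).
Only numpy, scipy, OpenCV 4.12 (cv2) and the standard library are available. Lean on these libraries where they do the work, as an engineer would, in place of code of your own. Each camera call takes 0.05 s, during which the arm holds its last target. There are 200 camera calls.

## Task

Load the long finned heat sink into the assembly fixture: lay it fins down on the steel plate, push it fully home so that one long side touches both side stops and its end touches the end stop, then swing the toggle clamp's handle over and press it down until the clamp is locked on the heat sink. Leave the other loose things on the bench where they are.

Things in the scene. Friction and masses are not known exactly. Their poses are not given: they have to be found in the camera images.
- fixture: Assembly fixture, fixed to the bench: bare steel plate 300 (x) x 260 (y) x 15 mm thick with stops and a toggle clamp. Origin on the bench under the plate, which spans x -150 to 150, y -135 to 125 mm. +x points to the end stop, +y to the side stops and clamp, z up. There is room to lay the work down at y about -80, clear of the clamp, and push it home from there.
- nest (a point): Where the centre (half-way up) of the long heat sink lies when it is home in the fixture: x 0, y -20, z 32.5 mm of the fixture, 17.5 mm above the plate; axes as the fixture's, the heat sink's length along x.
- side_stop_near (a point): Point where the side stop nearer the robot touches the work's long side, 17.5 mm above the plate. The stop is a dark round steel button, 16 mm diameter, 22 mm high above the plate, on the +y side of this point; at x -50, y +25 mm from the nest. Axes as the fixture's.
- side_stop_far (a point): The same for the second, equal side stop, at x +50, y +25 mm from the nest.
- end_stop (a point): Point where the end stop touches the work's end, 17.5 mm above the plate, at x +75, y 0 mm from the nest. The stop is a steel block 30 x 36 x 26 mm high on the +x side of this point, with a 16 mm round button on its face. Axes as the fixture's.
- clamp_base (a point): The toggle clamp's foot, on top of the plate (15 mm above the bench) under the pivot of the clamp arm, 70 mm in +y from the nest; axes as the fixture's. The clamp's cheeks and foot are 56 mm wide (x), from y -19 to +73 mm and up to 46 mm high from here. The pivot of the handle lies at y +24, z +42 mm from here when open and moves to y 0, z +61 when locked.
- clamp_arm: The clamp's steel arm, 20 mm wide (x), with a spindle and rubber foot. Origin on its pivot, 36 mm above clamp_base. Open it stands nearly upright, up to 130 mm above the plate, its spindle reaching out to 22 mm in -y of the pivot. It comes down by itself as the handle is worked; locked, it is level and its foot presses on the middle of the heat sink.
- clamp_handle (a joint): Angle (rad) the clamp handle has turned against its link: 0 fully open (handle upright), grows as the handle is swung towards the fixture's +y and down, 2.16 at its stop, handle level, clamp locked just over centre. It takes about 1 N at the grip to move, up to 4 N near the end; it stays open and stays locked by itself.
- clamp_grip (a point): On the centre line of the handle's black grip (22 mm wide, 16 thick, 100 long), 40 mm from its free end. y points to the free end; z, square to the handle, is up when locked. It swings in the fixture's y-z plane. In the fixture's axes from clamp_base: open at y +20, z +152 mm, handle upright, its end at z +192; on the way (joint 0.45, 0.86, 1.18) at y +73, +91, +98, z +149, +134, +121; locked at y +110, z +66, handle level.
- long_sink_c (a point): Centre of the long heat sink, half-way up: plain aluminium extrusion 150 (x) x 50 (y) x 35 (z) mm, 0.28 to 0.46 kg, smooth top with four small holes, fins below running lengthwise. x along its length, z up. It starts flat on the bench, fins down; it may go into the fixture either way round. Grasp it across its 50 mm width.
- long_sink: The same long heat sink, origin at the centre of its underside, 17.5 mm below point long_sink_c.
- short_sink_c (a point): Centre of the short heat sink, a bystander of the same section but 95 mm long; leave it.
- module_a: Rectifier module, black block on a copper foot, 94 x 34 x 33 mm, bystander.
- module_b: Another rectifier module, as module_a, bystander.
- screwdriver: Screwdriver lying on the bench, 200 mm, bystander.
- wrench: Wrench lying on the bench, 170 mm, bystander.
- tape: Roll of tape lying flat, 90 mm diameter, 22 mm high, bystander.

How it is judged:
By the outcome, as a careful person would: the job done as asked, in the order asked, and still so for the second after the job is handed in, with the robot touching nothing.
It also fails if it takes over 72 s, if anything falls off the work surface, if the arm or the gripper's body presses on something with over 40 N, if the wrist force passes 120 N, or if a joint passes its speed limit or range.

## Working session

There is one attempt and no reset: what is moved stays moved. The work goes in short steps, Python scripts to look and compute and a shell command to move; the robot and the scene stay as the last step left them, time stands still between calls to the robot, and variables do not carry over. Pictures are saved under pics/ and viewed, about 8 in all and at most 12, crops included, and the job is handed in when it is done.

```bash
ls; mkdir -p pics
cat > h.py <<'E'
import numpy as np, cv2
from workcell import bot
from scipy.spatial.transform import Rotation as R
def cloud(cam,depth):
    c=bot.get_calibration(cam);K=np.array(c["intrinsics"]);V=np.array(c["view"])
    v,u=np.mgrid[0:420,0:560]
    p=np.stack([(u-K[0,2])/K[0,0]*depth,(v-K[1,2])/K[1,1]*depth,depth],-1)
    return (p-V[:3,3])@V[:3,:3]
def proj(cam,P):
    c=bot.get_calibration(cam);K=np.array(c["intrinsics"]);V=np.array(c["view"])
    q=np.atleast_2d(P)@V[:3,:3].T+V[:3,3];q=q@K.T
    return q[:,:2]/q[:,2:]
E
python3 - <<'E'
from h import *
for cam in("top","side"):
    im,d=bot.read_camera(cam);cv2.imwrite(f"pics/{cam}0.png",im)
    X=cloud(cam,d)
    for t in("fixture","long_sink","short_sink_c","clamp_arm","clamp_handle"):
        for m in bot.masks_of(cam,t)[:2]:
            r=m["region"]&(d>0); P=X[r]
            print(cam,t,round(m["p"],2),m["box"],r.sum(),np.median(P,0).round(3),np.percentile(P,[2,98],axis=0).round(3).tolist())
    print(np.linalg.inv(bot.get_calibration(cam)["view"])[:3].round(2).tolist())
s=bot.read_state();print(s)
E
```

```text
pics
top fixture 0.96 [165.5, 154.6, 278.3, 279.2] 9267 [0.583 0.167 0.015] [[0.441, 0.034, 0.009], [0.739, 0.301, 0.124]]
top long_sink 0.95 [322.5, 221.5, 361.8, 270.8] 850 [ 0.494 -0.179  0.035] [[0.434, -0.225, 0.03], [0.558, -0.129, 0.04]]
top short_sink_c 0.73 [191.5, 208.7, 203.0, 225.8] 131 [0.575 0.218 0.126] [[0.567, 0.202, 0.04], [0.589, 0.237, 0.146]]
top short_sink_c 0.65 [387.5, 247.0, 416.1, 283.6] 673 [ 0.438 -0.345  0.034] [[0.392, -0.378, 0.006], [0.484, -0.315, 0.04]]
top clamp_arm 0.67 [193.8, 211.6, 200.2, 229.5] 101 [0.576 0.218 0.129] [[0.567, 0.202, 0.053], [0.588, 0.232, 0.147]]
top clamp_arm 0.54 [163.5, 157.7, 278.0, 278.6] 9241 [0.583 0.168 0.015] [[0.441, 0.034, 0.009], [0.74, 0.301, 0.124]]
top clamp_handle 0.7 [180.4, 212.9, 190.6, 226.4] 129 [0.569 0.236 0.172] [[0.56, 0.231, 0.066], [0.583, 0.252, 0.208]]
top clamp_handle 0.68 [170.3, 156.7, 276.8, 277.6] 9156 [0.583 0.168 0.015] [[0.442, 0.035, 0.009], [0.738, 0.301, 0.124]]
[[-0.02, -0.99, 0.12, 0.41], [-1.0, 0.02, -0.01, -0.0], [0.01, -0.12, -0.99, 1.4]]
side fixture 0.83 [240.0, 133.5, 348.4, 234.
[... 735 characters left out ...]
-0.61, 0.79, -1.15], [-0.0, -0.79, -0.61, 1.0]]
{'time': 0.6, 'q': array([ 1.20712218e+00,  2.63845250e-01,  1.60397772e+00, -3.09337774e-05,
        1.27372058e+00, -3.68839352e-02]), 'joint_vel': array([ 0.00095782, -0.00114352, -0.00024721,  0.00044833, -0.0005507 ,
       -0.00035539]), 'joint_torque': array([-3.64244524e-04, -5.14636874e+01, -3.67456555e+01, -9.03529326e-05,
        1.27286381e-03,  1.48653203e-05]), 'tool_pos': array([0.21668088, 0.63927799, 0.19862871]), 'tcp_rot': array([5.11019476e-01, 3.09971289e+00, 6.63519700e-05]), 'wrist_force': array([ 0.5827349 , -0.54228491, -0.49263544]), 'torque': array([ 0.02413365, -0.00850342, -0.02677093]), 'width': 1.0002855787600835}
```

Run:
```python
from h import *
a=cv2.imread("pics/top0.png")[130:330,130:450];b=cv2.imread("pics/side0.png")[110:360,180:420]
a=cv2.resize(a,None,fx=2.5,fy=2.5,interpolation=cv2.INTER_CUBIC);cv2.imwrite("pics/topc.png",a)
b=cv2.resize(b,None,fx=2.4,fy=2.4,interpolation=cv2.INTER_CUBIC);cv2.imwrite("pics/sidec.png",b)
for cam in("top","side"):
    im,d=bot.read_camera(cam);X=cloud(cam,d)
    for t,zr in(("fixture",(.008,.022)),("long_sink",(.028,.045)),("short_sink_c",(.028,.045))):
        for m in bot.masks_of(cam,t)[:2]:
            P=X[m["region"]&(d>0)];P=P[(P[:,2]>zr[0])&(P[:,2]<zr[1])]
            if len(P)<100: continue
            r=cv2.minAreaRect((P[:,:2]*1000).astype(np.float32));print(cam,t,np.round(r[0],1),np.round(r[1],1),round(r[2],2),P[:,2].mean().round(4))
```

```text
top fixture [591.7 167.8] [300.8 260.1] 12.52 0.0149
top long_sink [ 496.2 -179.5] [ 50.2 149.5] 58.05 0.0346
top long_sink [623.4 221.6] [124.3 177.1] 84.09 0.0381
top short_sink_c [ 438.2 -348.3] [51.1 93.7] 74.7 0.0348
side fixture [591.5 165. ] [300.2 270.3] 12.41 0.0143
side long_sink [ 495.6 -181.5] [ 55.4 152. ] 58.06 0.0343
side short_sink_c [ 437.6 -350. ] [55.  96.3] 73.98 0.0342
side short_sink_c [ 495.8 -181.5] [ 55.5 151.9] 57.78 0.0343
```

View pics/topc.png

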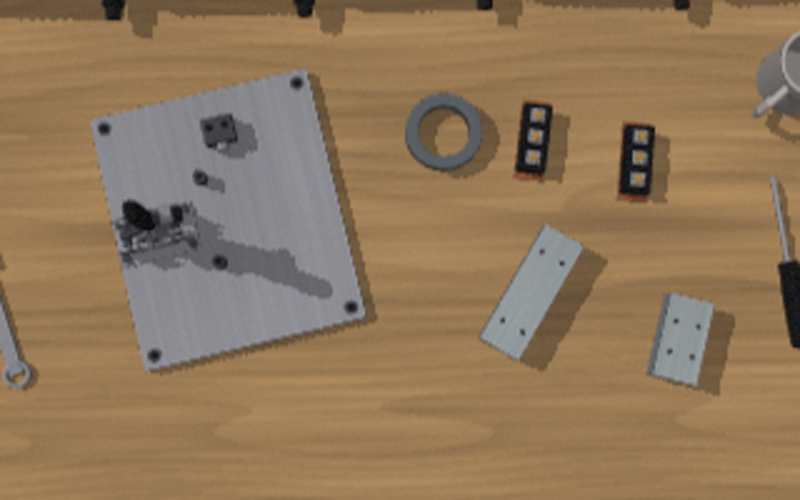

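View pics/sidec.png

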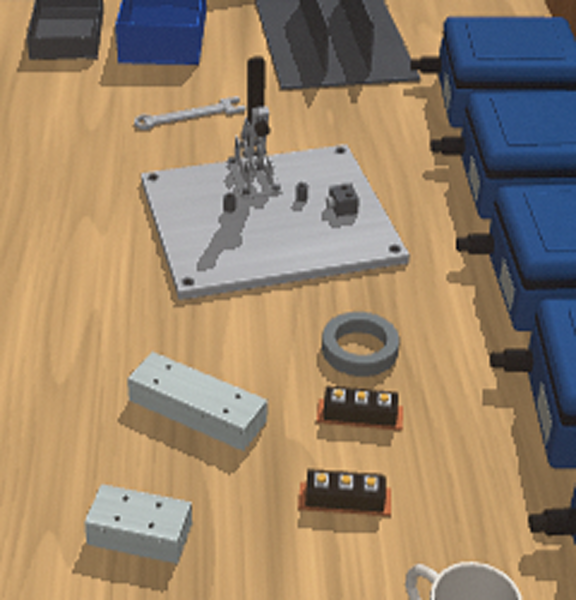

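The top crop shows the fixture with the clamp open (about px 150,220), the side stops at (200,178) and (220,262), and the end stop at (218,128). That puts fixture +x up the image, at a yaw of about +12.5°. The long sink is at (530,292) with yaw about -32°, and the area around it is clear. The side view agrees.

```bash
cat >> h.py <<'E'
TH=np.deg2rad(12.5);FX=np.array([np.cos(TH),np.sin(TH)]);FY=np.array([-FX[1],FX[0]])
FO=np.array([.5917,.1678])+.005*FY
def f2w(x,y,z): return np.r_[FO+x/1000*FX+y/1000*FY,z/1000]
def w2f(P): P=np.asarray(P);d=P[...,:2]-FO;return np.stack([d@FX,d@FY,P[...,2]],-1)*1000
def go(target,jaw,pitch=0):
    """shift/turn in tool axes to TCP target (world m), tool down, jaw axis at angle jaw (deg, world, mod 180)"""
    s=bot.read_state();C=R.from_rotvec(s["tcp_rot"])
    best=None
    y=np.array([np.cos(np.deg2rad(jaw)),np.sin(np.deg2rad(jaw)),0]);z=np.array([0,0,-1.])
    for sg in(1,-1):
        T=R.from_matrix(np.stack([np.cross(sg*y,z),sg*y,z],1))
        r=(C.inv()*T).as_rotvec(degrees=True)
        if best is None or np.linalg.norm(r)<np.linalg.norm(best): best=r
    print("shift mm",(C.inv().apply(np.asarray(target)-s["tool_pos"])*1000).round(1),"turn",best.round(2))
E
python3 - <<'E'
from h import *
im,d=bot.read_camera("top");F=w2f(cloud("top",d));v=d>0
for n,(x0,x1,y0,y1) in dict(near=(-65,-35,0,30),far=(35,65,0,30),end=(70,120,-45,5)).items():
    m=v&(F[...,0]>x0)&(F[...,0]<x1)&(F[...,1]>y0)&(F[...,1]<y1)&(F[...,2]>30);P=F[m];print(n,len(P),P.mean(0).round(1),P.min(0).round(1),P.max(0).round(1))
go([.496,-.180,.12],58.05)
E
```

```text
near 24 [-50.6  12.8  35.8] [-57.3   5.9  31.5] [-42.8  19.   39.8]
far 26 [48.6 12.  35.9] [41.8  5.1 30. ] [55.5 19.7 43.8]
end 151 [ 95.  -20.4  39.8] [ 74.7 -38.3  30.3] [112.9  -2.5  47. ]
shift mm [-527.6 -686.2   78.6] turn [ 0.   -0.   13.22]
```

```bash
python3 -m inch '[{"dx":-0.264,"dy":-0.343,"dz":0,"az":6},{"dx":-0.264,"dy":-0.343,"dz":0,"az":6},{"dx":-0.264,"dy":-0.343,"dz":0,"az":6},{"dx":-0.264,"dy":-0.343,"dz":0,"az":6},{"dx":-0.264,"dy":-0.343,"dz":0,"az":6},{"dx":-0.264,"dy":-0.343,"dz":0,"az":6},{"dx":-0.264,"dy":-0.343,"dz":0,"az":6},{"dx":-0.5276,"dy":-0.6862,"dz":0.0786,"az":13.2,"fingers":1},{"dx":-0.5276,"dy":-0.6862,"dz":0.0786,"az":13.2},{"dx":-0.5276,"dy":-0.6862,"dz":0.0786,"az":13.2},{"dx":-0.5276,"dy":-0.6862,"dz":0.0786,"az":13.2},{"dx":-0.5276,"dy":-0.6862,"dz":0.0786,"az":13.2},{"dx":-0.5276,"dy":-0.6862,"dz":0.0786,"az":13.2},{"dx":-0.5276,"dy":-0.6862,"dz":0.0786,"az":13.2},{"dx":-0.5276,"dy":-0.6862,"dz":0.0786,"az":13.2},{"dx":-0.5276,"dy":-0.6862,"dz":0.0786,"az":13.2},{"dx":-0.5276,"dy":-0.6862,"dz":0.0786,"az":13.2},{"dx":-0.5276,"dy":-0.6862,"dz":0.0786,"az":13.2},{"dx":-0.5276,"dy":-0.6862,"dz":0.0786,"az":13.2}]' 60
python3 -c "
from h import *
go([.496,-.180,.005],58.05)"
```

```text
shift mm [-527.6 -686.2  193.6] turn [ 0.   -0.   13.22]invalid input at $[0]: expected keys dx, dy, dz, ax, ay, az, fingers
```

```bash
python3 -m inch '[{"dx":-0.264,"dy":-0.343,"dz":0,"ax":0,"ay":0,"az":6,"fingers":1},{"dx":-0.264,"dy":-0.343,"dz":0,"ax":0,"ay":0,"az":6,"fingers":1},{"dx":-0.264,"dy":-0.343,"dz":0,"ax":0,"ay":0,"az":6,"fingers":1},{"dx":-0.264,"dy":-0.343,"dz":0,"ax":0,"ay":0,"az":6,"fingers":1},{"dx":-0.264,"dy":-0.343,"dz":0,"ax":0,"ay":0,"az":6,"fingers":1},{"dx":-0.264,"dy":-0.343,"dz":0,"ax":0,"ay":0,"az":6,"fingers":1},{"dx":-0.264,"dy":-0.343,"dz":0,"ax":0,"ay":0,"az":6,"fingers":1},{"dx":-0.5276,"dy":-0.6862,"dz":0.0786,"ax":0,"ay":0,"az":13.2,"fingers":1},{"dx":-0.5276,"dy":-0.6862,"dz":0.0786,"ax":0,"ay":0,"az":13.2,"fingers":1},{"dx":-0.5276,"dy":-0.6862,"dz":0.0786,"ax":0,"ay":0,"az":13.2,"fingers":1},{"dx":-0.5276,"dy":-0.6862,"dz":0.0786,"ax":0,"ay":0,"az":13.2,"fingers":1},{"dx":-0.5276,"dy":-0.6862,"dz":0.0786,"ax":0,"ay":0,"az":13.2,"fingers":1},{"dx":-0.5276,"dy":-0.6862,"dz":0.0786,"ax":0,"ay":0,"az":13.2,"fingers":1},{"dx":-0.5276,"dy":-0.6862,"dz":0.0786,"ax":0,"ay":0,"az":13.2,"fingers":1},{"dx":-0.5276,"dy":-0.6862,"dz":0.0786,"ax":0,"ay":0,"az":13.2,"fingers":1},{"dx":-0.5276,"dy":-0.6862,"dz":0.0786,"ax":0,"ay":0,"az":13.2,"fingers":1}]' 60
python3 -c "
from h import *
go([.496,-.180,.005],58.05)"
```

```text
time: 3.05
tool_pos: [0.4957, -0.1799, 0.1197]
tcp_rot: [-0.865, -3.019, -0.001]
wrist_force: [-0.2, -0.1, 0.7]
width: 1.002
shift mm [ -0.5   0.  114.7] turn [ 0.02 -0.07 -0.04]
```

```bash
python3 -m inch '[{"dx":0,"dy":0,"dz":0.06,"ax":0,"ay":0,"az":0,"fingers":1},{"dx":0,"dy":0,"dz":0.095,"ax":0,"ay":0,"az":0,"fingers":1},{"dx":0,"dy":0,"dz":0.1147,"ax":0,"ay":0,"az":0,"fingers":1},{"dx":0,"dy":0,"dz":0.1147,"ax":0,"ay":0,"az":0,"fingers":1},{"dx":0,"dy":0,"dz":0.1147,"ax":0,"ay":0,"az":0,"fingers":-1},{"dx":0,"dy":0,"dz":0.1147,"ax":0,"ay":0,"az":0,"fingers":-1},{"dx":0,"dy":0,"dz":0.1147,"ax":0,"ay":0,"az":0,"fingers":-1},{"dx":0,"dy":0,"dz":0.1147,"ax":0,"ay":0,"az":0,"fingers":-1},{"dx":0,"dy":0,"dz":0.1147,"ax":0,"ay":0,"az":0,"fingers":-1},{"dx":0,"dy":0,"dz":0.1147,"ax":0,"ay":0,"az":0,"fingers":-1},{"dx":0,"dy":0,"dz":0.1147,"ax":0,"ay":0,"az":0,"fingers":-1},{"dx":0,"dy":0,"dz":0.1147,"ax":0,"ay":0,"az":0,"fingers":-1}]' 60
python3 -c "
from h import *
print(bot.read_state()['wrist_force'])
p=f2w(-12,-80,90);print(p);go(p,102.5)"
```

```text
time: 4.55
tool_pos: [0.4955, -0.1798, 0.005]
tcp_rot: [-0.865, -3.019, -0.001]
wrist_force: [-0.2, 0.1, -0.1]
width: -0.001
[-0.19078984  0.11372927 -0.09077446]
[0.59621742 0.09198052 0.09      ]
shift mm [ 58.7 283.9 -84.9] turn [ 4.000e-02 -7.000e-02 -4.449e+01]
```

Run:
```python
from h import *
a,d=bot.read_camera("top");b,d2=bot.read_camera("side")
print(proj("top",[.4955,-.1798,.005]),proj("side",[.4955,-.1798,.005]))
o=[cv2.resize(x,(400,400),interpolation=cv2.INTER_CUBIC) for x in(a[180:320,280:420],b[180:320,190:330])]
cv2.imwrite("pics/g1.png",np.hstack(o))
```

```text
[[341.16978476 246.77695541]] [[261.77039423 279.18552843]]
```

View pics/g1.png

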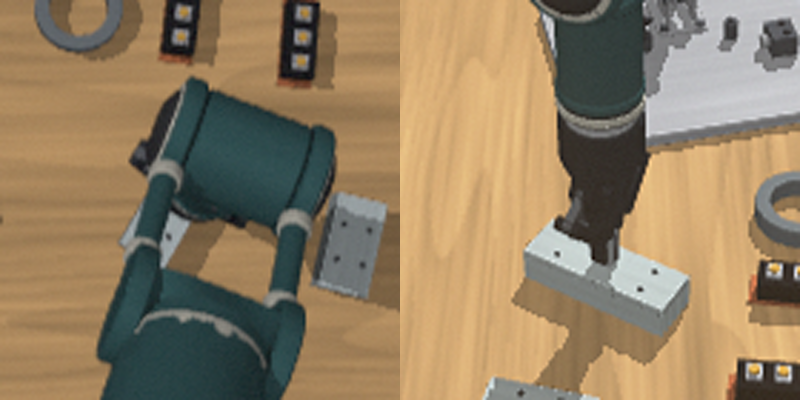

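The side view shows the fingers around the middle of the sink (600,240), but the reported width is "shut". I'll lift a little to test the grasp.

```bash
python3 -m inch '[{"dx":0,"dy":0,"dz":-0.03,"ax":0,"ay":0,"az":0,"fingers":-1},{"dx":0,"dy":0,"dz":-0.06,"ax":0,"ay":0,"az":0,"fingers":-1},{"dx":0,"dy":0,"dz":-0.085,"ax":0,"ay":0,"az":0,"fingers":-1},{"dx":0,"dy":0,"dz":-0.085,"ax":0,"ay":0,"az":0,"fingers":-1}]' 60
python3 - <<'E'
from h import *
s=bot.read_state();print(s["wrist_force"],s["torque"],s["width"])
b,d2=bot.read_camera("side")
for m in bot.masks_of("side","long_sink")[:2]:
    P=cloud("side",d2)[m["region"]&(d2>0)];print(m["p"],m["box"],np.median(P,0),np.percentile(P,[2,98],axis=0).round(3).tolist())
cv2.imwrite("pics/g2.png",cv2.resize(b[160:310,180:330],(600,600),interpolation=cv2.INTER_CUBIC))
E
```

```text
time: 5.15
tool_pos: [0.4977, -0.1807, 0.0924]
tcp_rot: [0.865, 3.016, 0.0]
wrist_force: [0.4, 0.3, -0.2]
width: -0.003
[ 0.39941948  0.26368699 -0.20106416] [0.01514951 0.03596992 0.01444882] -0.003428355247943663
0.93 [234.1, 259.2, 291.4, 295.6] [ 0.4967276  -0.19230981  0.03248213] [[0.425, -0.237, -0.002], [0.564, -0.134, 0.038]]
0.56 [313.1, 241.2, 343.6, 267.2] [ 0.68490749 -0.09865096  0.0184961 ] [[0.644, -0.133, 0.001], [0.726, -0.048, 0.025]]
```

View pics/g2.png

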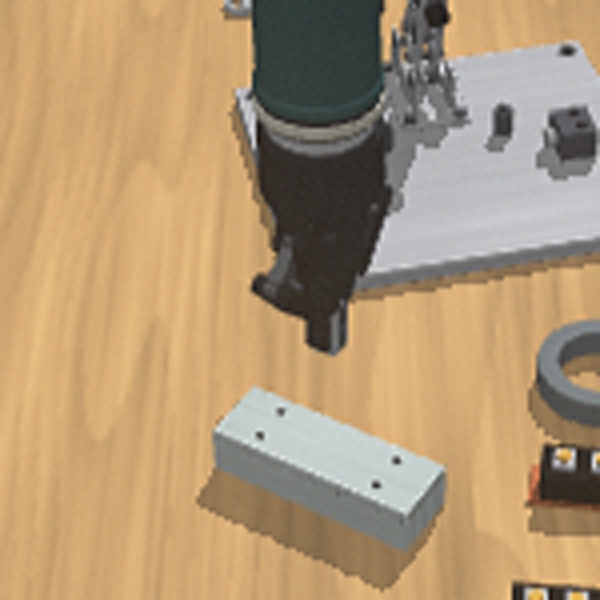

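The sink stayed on the bench, and the shut fingers ended at about (325,345), above it. So the reported tool height disagrees with what I see. I'll measure where the tips really are.

Run:
```python
from h import *
s=bot.read_state();print(s["tool_pos"],s["q"].round(4),s["width"])
for cam in("side","top"):
    b,d=bot.read_camera(cam);X=cloud(cam,d)
    pr=proj(cam,s["tool_pos"])[0];print(cam,"proj TCP",pr.round(1), "crop",((pr-[180,160])*4).round())
    m=(d>0)&(np.linalg.norm(X[...,:2]-s["tool_pos"][:2],axis=-1)<.09)&(X[...,2]>.05)&(X[...,2]<.16)
    P=X[m];print(len(P))
    if len(P)>10:
        for lo in np.arange(.05,.16,.01):
            Q=P[(P[:,2]>=lo)&(P[:,2]<lo+.01)]
            if len(Q):print(lo.round(2),len(Q),Q.mean(0).round(3),Q.min(0).round(3),Q.max(0).round(3))
```

```text
[ 0.49534133 -0.17970435  0.08950633] [-3.9560e-01  8.2000e-02  2.0286e+00  5.0000e-04  1.0326e+00 -1.4083e+00] 0.0017781927680393483
side proj TCP [261. 256.] crop [324. 384.]
91
0.12 12 [ 0.498 -0.187  0.126] [ 0.486 -0.191  0.123] [ 0.506 -0.182  0.13 ]
0.13 27 [ 0.497 -0.189  0.135] [ 0.484 -0.197  0.131] [ 0.507 -0.18   0.14 ]
0.14 30 [ 0.495 -0.19   0.145] [ 0.484 -0.198  0.141] [ 0.507 -0.181  0.15 ]
0.15 22 [ 0.5   -0.189  0.155] [ 0.484 -0.196  0.15 ] [ 0.507 -0.178  0.16 ]
top proj TCP [345.  244.8] crop [660. 339.]
0
```

The depth points put the shut tips at z of about 0.122 when the state says 0.0895. So the reported z is about 32 mm low, while x and y agree. I'll correct for that, descend in stages and check again.

```bash
python3 -m inch '[{"dx":0,"dy":0,"dz":0,"ax":0,"ay":0,"az":0,"fingers":1},{"dx":0,"dy":0,"dz":0,"ax":0,"ay":0,"az":0,"fingers":1},{"dx":0,"dy":0,"dz":0,"ax":0,"ay":0,"az":0,"fingers":1},{"dx":0,"dy":0,"dz":0,"ax":0,"ay":0,"az":0,"fingers":1},{"dx":0,"dy":0,"dz":0.04,"ax":0,"ay":0,"az":0,"fingers":1},{"dx":0,"dy":0,"dz":0.07,"ax":0,"ay":0,"az":0,"fingers":1},{"dx":0,"dy":0,"dz":0.09,"ax":0,"ay":0,"az":0,"fingers":1},{"dx":0,"dy":0,"dz":0.105,"ax":0,"ay":0,"az":0,"fingers":1},{"dx":0,"dy":0,"dz":0.11,"ax":0,"ay":0,"az":0,"fingers":1},{"dx":0,"dy":0,"dz":0.115,"ax":0,"ay":0,"az":0,"fingers":1}]' 60
python3 - <<'E'
from h import *
s=bot.read_state();print(s["tool_pos"],s["wrist_force"],s["width"])
b,d=bot.read_camera("side")
cv2.imwrite("pics/g3.png",cv2.resize(b[190:310,200:320],(480,480),interpolation=cv2.INTER_CUBIC))
E
```

```text
time: 6.6
tool_pos: [0.4948, -0.1794, -0.0262]
tcp_rot: [-0.865, -3.018, -0.001]
wrist_force: [0.8, -0.0, 0.2]
width: 1.001
[ 0.49480446 -0.17942918 -0.0261677 ] [ 0.82479143 -0.04924673  0.17080891] 1.0005672576271358
```

View pics/g3.png

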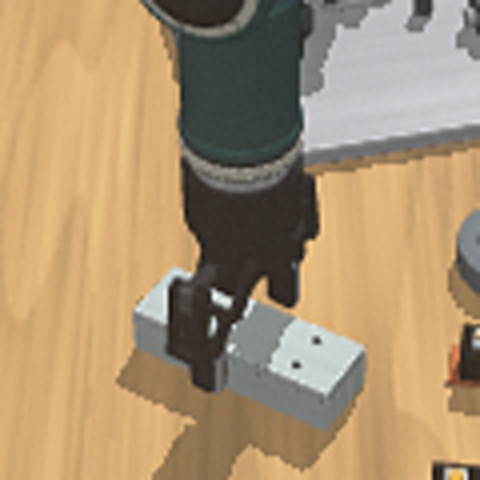

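The fingers now straddle the sink, with the near tip at about (208,388) low on its near side and no contact force. I'll close here.

```bash
python3 -m inch '[{"dx":0,"dy":0,"dz":0.002,"ax":0,"ay":0,"az":0,"fingers":-1},{"dx":0,"dy":0,"dz":0.002,"ax":0,"ay":0,"az":0,"fingers":-1},{"dx":0,"dy":0,"dz":0.002,"ax":0,"ay":0,"az":0,"fingers":-1},{"dx":0,"dy":0,"dz":0.002,"ax":0,"ay":0,"az":0,"fingers":-1},{"dx":0,"dy":0,"dz":0.002,"ax":0,"ay":0,"az":0,"fingers":-1},{"dx":0,"dy":0,"dz":0.002,"ax":0,"ay":0,"az":0,"fingers":-1}]' 60
python3 -m inch '[{"dx":0,"dy":0,"dz":-0.03,"ax":0,"ay":0,"az":0,"fingers":-1},{"dx":0,"dy":0,"dz":-0.07,"ax":0,"ay":0,"az":0,"fingers":-1},{"dx":0,"dy":0,"dz":-0.09,"ax":0,"ay":0,"az":0,"fingers":-1},{"dx":0,"dy":0,"dz":-0.09,"ax":0,"ay":0,"az":0,"fingers":-1}]' 60
python3 - <<'E'
from h import *
s=bot.read_state();print(s["tool_pos"],s["wrist_force"],s["torque"],s["width"])
b,d=bot.read_camera("side");X=cloud("side",d)
for m in bot.masks_of("side","long_sink")[:1]:
    P=X[m["region"]&(d>0)];P=P[P[:,2]>P[:,2].max()-.02];print(m["p"],m["box"],np.percentile(P,[2,50,98],axis=0).round(3).tolist())
go(f2w(-12,-80,65),102.5)
E
```

```text
time: 7.4
tool_pos: [0.495, -0.1795, -0.028]
tcp_rot: [-0.865, -3.018, -0.001]
wrist_force: [-0.2, 1.0, 5.3]
width: 0.575
time: 7.9
tool_pos: [0.4959, -0.18, 0.0629]
tcp_rot: [0.866, 3.02, 0.001]
wrist_force: [0.1, 0.4, -2.8]
width: 0.577
[ 0.49594051 -0.17995593  0.06285991] [ 0.08804894  0.39173328 -2.81752888] [-0.02074136  0.02146063  0.02673223] 0.5771602780208837
0.83 [230.2, 233.6, 289.1, 272.3] [[0.428, -0.234, 0.126], [0.52, -0.198, 0.127], [0.563, -0.132, 0.13]]
shift mm [ 56.8 284.1  -4.3] turn [  0.09  -0.26 -44.49]
```

Gripped: width is 49 mm and the weight reads about 2.8 N. I'll carry it to fixture (-12,-80).

```bash
python3 -m inch '[{"dx":0.0568,"dy":0.2841,"dz":-0.0043,"ax":0,"ay":0,"az":-44.5,"fingers":-1},{"dx":0.0568,"dy":0.2841,"dz":-0.0043,"ax":0,"ay":0,"az":-44.5,"fingers":-1},{"dx":0.0568,"dy":0.2841,"dz":-0.0043,"ax":0,"ay":0,"az":-44.5,"fingers":-1},{"dx":0.0568,"dy":0.2841,"dz":-0.0043,"ax":0,"ay":0,"az":-44.5,"fingers":-1},{"dx":0.0568,"dy":0.2841,"dz":-0.0043,"ax":0,"ay":0,"az":-44.5,"fingers":-1},{"dx":0.0568,"dy":0.2841,"dz":-0.0043,"ax":0,"ay":0,"az":-44.5,"fingers":-1},{"dx":0.0568,"dy":0.2841,"dz":-0.0043,"ax":0,"ay":0,"az":-44.5,"fingers":-1},{"dx":0.0568,"dy":0.2841,"dz":-0.0043,"ax":0,"ay":0,"az":-44.5,"fingers":-1}]' 60
python3 - <<'E'
from h import *
s=bot.read_state();print(s["wrist_force"],s["width"])
for cam in("side","top"):
  b,d=bot.read_camera(cam);F=w2f(cloud(cam,d))
  for m in bot.masks_of(cam,"long_sink")[:1]:
    P=F[m["region"]&(d>0)];print(m["p"],m["box"],np.percentile(P,[2,50,98],axis=0).round(0).tolist())
print(w2f(s["tool_pos"]))
go(f2w(-12,-80,-12),102.5)
E
```

```text
time: 9.0
tool_pos: [0.595, 0.0906, 0.0637]
tcp_rot: [0.339, -3.117, -0.004]
wrist_force: [-0.3, -1.2, -3.1]
width: 0.576
[-0.26454605 -1.22326843 -3.14446314] 0.5762295825916406
0.67 [309.7, 268.7, 347.7, 288.6] [[-39.0, -403.0, -2.0], [-1.0, -382.0, 22.0], [44.0, -331.0, 32.0]]
0.74 [236.8, 215.4, 255.4, 236.6] [[-85.0, -102.0, 122.0], [-59.0, -80.0, 127.0], [-35.0, -59.0, 133.0]]
[-13.53212958 -81.0621236   63.72604495]
shift mm [-0.7  0.8 76.9] turn [ 0.17 -0.21 -0.08]
```

```bash
python3 -m inch '[{"dx":0,"dy":0,"dz":0.045,"ax":0,"ay":0,"az":0,"fingers":-1},{"dx":0,"dy":0,"dz":0.062,"ax":0,"ay":0,"az":0,"fingers":-1},{"dx":0,"dy":0,"dz":0.07,"ax":0,"ay":0,"az":0,"fingers":-1},{"dx":0,"dy":0,"dz":0.074,"ax":0,"ay":0,"az":0,"fingers":-1},{"dx":0,"dy":0,"dz":0.076,"ax":0,"ay":0,"az":0,"fingers":-1},{"dx":0,"dy":0,"dz":0.076,"ax":0,"ay":0,"az":0,"fingers":-1}]' 60
```

```text
time: 9.95
tool_pos: [0.5965, 0.0912, -0.0102]
tcp_rot: [0.34, -3.121, -0.004]
wrist_force: [-0.4, 0.2, -3.7]
width: 0.572
```

```bash
python3 -m inch '[{"dx":0,"dy":0,"dz":0.001,"ax":0,"ay":0,"az":0,"fingers":-1},{"dx":0,"dy":0,"dz":0.002,"ax":0,"ay":0,"az":0,"fingers":-1},{"dx":0,"dy":0,"dz":0.003,"ax":0,"ay":0,"az":0,"fingers":-1},{"dx":0,"dy":0,"dz":0.003,"ax":0,"ay":0,"az":0,"fingers":-1}]' 60
```

```text
time: 10.45
tool_pos: [0.5967, 0.0913, -0.0129]
tcp_rot: [0.34, -3.121, -0.004]
wrist_force: [-0.9, 0.5, 0.5]
width: 0.575
```

```bash
python3 -m inch '[{"dx":0,"dy":0,"dz":0,"ax":0,"ay":0,"az":0,"fingers":1},{"dx":0,"dy":0,"dz":0,"ax":0,"ay":0,"az":0,"fingers":1},{"dx":0,"dy":0,"dz":0,"ax":0,"ay":0,"az":0,"fingers":1},{"dx":0,"dy":0,"dz":0,"ax":0,"ay":0,"az":0,"fingers":1},{"dx":0,"dy":0,"dz":-0.03,"ax":0,"ay":0,"az":0,"fingers":1},{"dx":0,"dy":0,"dz":-0.08,"ax":0,"ay":0,"az":0,"fingers":1},{"dx":0,"dy":-0.055,"dz":-0.08,"ax":0,"ay":0,"az":0,"fingers":-1},{"dx":0,"dy":-0.055,"dz":-0.08,"ax":0,"ay":0,"az":0,"fingers":-1},{"dx":0,"dy":-0.055,"dz":-0.08,"ax":0,"ay":0,"az":0,"fingers":-1},{"dx":0,"dy":-0.055,"dz":-0.08,"ax":0,"ay":0,"az":0,"fingers":-1}]' 60
cat >> h.py <<'E'
def sink(cams=("side","top"),thing="long_sink"):
    for cam in cams:
        b,d=bot.read_camera(cam);F=w2f(cloud(cam,d))
        for m in bot.masks_of(cam,thing)[:1]:
            P=F[m["region"]&(d>0)];P=P[(P[:,2]>44)&(P[:,2]<57)]
            if len(P)>50:
                r=cv2.minAreaRect(P[:,:2].astype(np.float32));print(cam,round(m["p"],2),len(P),"rect",np.round(r[0],1),np.round(r[1],1),round(r[2],2),"rng",np.percentile(P,[1,99],axis=0).round(1).tolist())
    s=bot.read_state();C=R.from_rotvec(s["tcp_rot"]);A=C.as_matrix()
    print("tcp fix",w2f(s["tool_pos"]).round(1),"toolx,y in fix",[round(float(A[:2,i]@v),2) for i in(0,1) for v in(FX,FY)],"F fix",[round(float(s["wrist_force"][:2]@v),1) for v in(FX,FY)],"width",round(s["width"],2))
E
python3 -c "
from h import *
sink()
cv2.imwrite('pics/p1.png',cv2.resize(bot.read_camera('side')[0][110:260,220:370],(600,600),interpolation=cv2.INTER_CUBIC))"
```

```text
time: 11.7
tool_pos: [0.6078, 0.0382, 0.0661]
tcp_rot: [0.341, -3.119, -0.005]
wrist_force: [1.2, 0.4, 0.3]
width: 0.146
side 0.66 498 rect [-11.1 -81.6] [ 62.4 148.9] 89.39 rng [[-85.0, -111.4, 44.3], [62.0, -54.6, 54.7]]
top 0.61 398 rect [-33.  -81.3] [49.7 79.1] 88.65 rng [[-71.3, -104.9, 44.6], [2.4, -56.8, 55.0]]
tcp fix [ -11.9 -135.2   66.6] toolx,y in fix [-1.0, 0.0, 0.0, 1.0] F fix [-0.2, 0.2] width 0.0
```

View pics/p1.png

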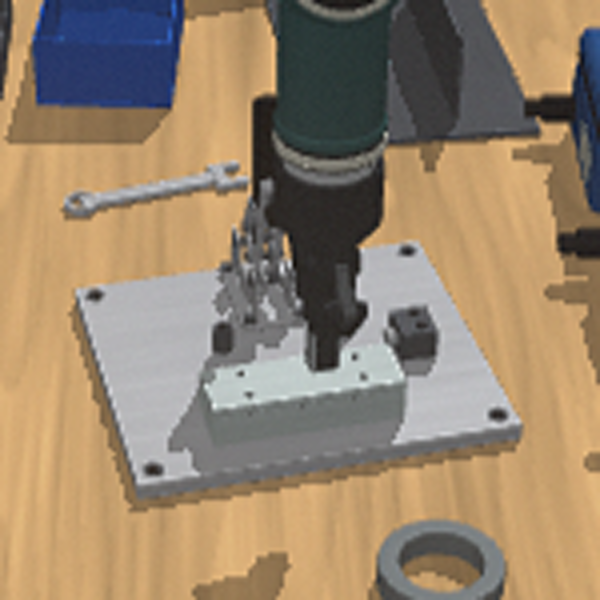

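The sink lies flat on the plate (top face 205–405, 345–415 in the crop) with both stops clear, and the cameras put it at (-11,-81). Next I lower the shut fingers behind it at y -135 and push +y.

```bash
python3 -m inch '[{"dx":0,"dy":0,"dz":0.04,"ax":0,"ay":0,"az":0,"fingers":-1},{"dx":0,"dy":0,"dz":0.07,"ax":0,"ay":0,"az":0,"fingers":-1},{"dx":0,"dy":0,"dz":0.075,"ax":0,"ay":0,"az":0,"fingers":-1},{"dx":0,"dy":0,"dz":0.075,"ax":0,"ay":0,"az":0,"fingers":-1},{"dx":0,"dy":0.005,"dz":0.075,"ax":0,"ay":0,"az":0,"fingers":-1},{"dx":0,"dy":0.01,"dz":0.075,"ax":0,"ay":0,"az":0,"fingers":-1},{"dx":0,"dy":0.015,"dz":0.075,"ax":0,"ay":0,"az":0,"fingers":-1},{"dx":0,"dy":0.02,"dz":0.075,"ax":0,"ay":0,"az":0,"fingers":-1},{"dx":0,"dy":0.026,"dz":0.075,"ax":0,"ay":0,"az":0,"fingers":-1},{"dx":0,"dy":0.032,"dz":0.075,"ax":0,"ay":0,"az":0,"fingers":-1},{"dx":0,"dy":0.038,"dz":0.075,"ax":0,"ay":0,"az":0,"fingers":-1},{"dx":0,"dy":0.044,"dz":0.075,"ax":0,"ay":0,"az":0,"fingers":-1}]'
python3 -c "
from h import *
sink()"
```

```text
time: 13.45
tool_pos: [0.5986, 0.0815, -0.0082]
tcp_rot: [0.341, -3.12, -0.004]
wrist_force: [0.5, -2.3, 3.0]
width: 0.001
side 0.65 337 rect [-11.3 -57. ] [ 56.1 150.7] 89.01 rng [[-85.4, -82.1, 44.4], [63.0, -31.1, 53.9]]
top 0.5 212 rect [-39.2 -50.4] [54.2 34.5] 76.11 rng [[-59.8, -73.9, 44.4], [-18.1, -26.9, 56.0]]
tcp fix [-12.6 -90.3  -8.8] toolx,y in fix [-1.0, 0.0, 0.0, 1.0] F fix [-0.2, -0.4] width -0.0
```

```bash
python3 -m inch '[{"dx":0,"dy":0.006,"dz":0,"ax":0,"ay":0,"az":0,"fingers":-1},{"dx":0,"dy":0.012,"dz":0,"ax":0,"ay":0,"az":0,"fingers":-1},{"dx":0,"dy":0.018,"dz":0,"ax":0,"ay":0,"az":0,"fingers":-1},{"dx":0,"dy":0.023,"dz":0,"ax":0,"ay":0,"az":0,"fingers":-1},{"dx":0,"dy":0.026,"dz":0,"ax":0,"ay":0,"az":0,"fingers":-1},{"dx":0,"dy":0.028,"dz":0,"ax":0,"ay":0,"az":0,"fingers":-1}]'
python3 -c "
from h import *
sink(('side',))"
```

```text
time: 14.4
tool_pos: [0.5915, 0.1094, -0.0089]
tcp_rot: [0.342, -3.118, -0.005]
wrist_force: [-0.1, -1.2, 0.2]
width: -0.002
side 0.79 349 rect [-12.  -26.1] [ 61.1 150.9] 89.34 rng [[-86.1, -54.3, 44.5], [62.1, 3.2, 54.5]]
tcp fix [-12.8 -61.9  -8.9] toolx,y in fix [-1.0, 0.0, 0.0, 1.0] F fix [-0.8, -0.4] width 0.0
```

Close to the stops now, so I go in 2 mm steps and watch the force.

```bash
python3 -m inch '[{"dx":0,"dy":0.002,"dz":0,"ax":0,"ay":0,"az":0,"fingers":-1},{"dx":0,"dy":0.003,"dz":0,"ax":0,"ay":0,"az":0,"fingers":-1},{"dx":0,"dy":0.004,"dz":0,"ax":0,"ay":0,"az":0,"fingers":-1}]'
python3 -m inch '[{"dx":0,"dy":0.001,"dz":0,"ax":0,"ay":0,"az":0,"fingers":-1},{"dx":0,"dy":0.002,"dz":0,"ax":0,"ay":0,"az":0,"fingers":-1}]'
python3 -c "
from h import *
sink(('side',))"
```

```text
time: 14.88
tool_pos: [0.5909, 0.1123, -0.0086]
tcp_rot: [0.342, -3.119, -0.003]
wrist_force: [1.0, -8.5, 1.3]
width: -0.003
time: 15.12
tool_pos: [0.5909, 0.1123, -0.0084]
tcp_rot: [0.344, -3.119, 0.002]
wrist_force: [0.9, -10.5, 1.2]
width: -0.002
side 0.87 369 rect [-11.  -22.2] [ 62.6 150.8] 89.72 rng [[-86.1, -51.5, 44.3], [63.1, 5.5, 54.3]]
tcp fix [-12.8 -59.1  -8.4] toolx,y in fix [-1.0, -0.0, -0.0, 1.0] F fix [-0.4, -7.5] width -0.0
```

Both stops are loaded (about 9 N, yaw square). Now around to the -x end to push +x.

```bash
python3 -m inch '[{"dx":0,"dy":-0.012,"dz":0,"ax":0,"ay":0,"az":0,"fingers":-1},{"dx":0,"dy":-0.015,"dz":-0.05,"ax":0,"ay":0,"az":0,"fingers":-1},{"dx":0.02,"dy":-0.01,"dz":-0.08,"ax":0,"ay":0,"az":0,"fingers":-1},{"dx":0.07,"dy":0.015,"dz":-0.08,"ax":0,"ay":0,"az":0,"fingers":-1},{"dx":0.105,"dy":0.039,"dz":-0.08,"ax":0,"ay":0,"az":0,"fingers":-1},{"dx":0.105,"dy":0.039,"dz":-0.08,"ax":0,"ay":0,"az":0,"fingers":-1},{"dx":0.105,"dy":0.039,"dz":-0.04,"ax":0,"ay":0,"az":0,"fingers":-1},{"dx":0.105,"dy":0.039,"dz":-0.005,"ax":0,"ay":0,"az":0,"fingers":-1},{"dx":0.105,"dy":0.039,"dz":-0.001,"ax":0,"ay":0,"az":0,"fingers":-1},{"dx":0.105,"dy":0.039,"dz":-0.001,"ax":0,"ay":0,"az":0,"fingers":-1},{"dx":0.102,"dy":0.039,"dz":-0.001,"ax":0,"ay":0,"az":0,"fingers":-1},{"dx":0.098,"dy":0.039,"dz":-0.001,"ax":0,"ay":0,"az":0,"fingers":-1},{"dx":0.094,"dy":0.039,"dz":-0.001,"ax":0,"ay":0,"az":0,"fingers":-1},{"dx":0.09,"dy":0.039,"dz":-0.001,"ax":0,"ay":0,"az":0,"fingers":-1},{"dx":0.086,"dy":0.039,"dz":-0.001,"ax":0,"ay":0,"az":0,"fingers":-1}]'
python3 -c "
from h import *
sink()"
```

```text
time: 17.1
tool_pos: [0.4989, 0.1317, -0.007]
tcp_rot: [0.344, -3.119, 0.001]
wrist_force: [0.1, 1.0, -0.3]
width: 0.005
side 0.89 471 rect [-11.7 -22.9] [150.   60.6] 0.38 rng [[-84.3, -50.8, 44.3], [60.1, 4.0, 53.8]]
top 0.68 413 rect [ 29.  -20.4] [69.8 49.9] 0.2 rng [[-4.1, -45.1, 44.4], [62.8, 4.3, 56.0]]
tcp fix [-98.9 -20.2  -7.2] toolx,y in fix [-1.0, -0.0, -0.0, 1.0] F fix [0.2, -0.2] width -0.0
```

```bash
python3 -m inch '[{"dx":-0.003,"dy":0,"dz":0,"ax":0,"ay":0,"az":0,"fingers":-1},{"dx":-0.006,"dy":0,"dz":0,"ax":0,"ay":0,"az":0,"fingers":-1},{"dx":-0.008,"dy":0,"dz":0,"ax":0,"ay":0,"az":0,"fingers":-1},{"dx":-0.01,"dy":0,"dz":0,"ax":0,"ay":0,"az":0,"fingers":-1},{"dx":-0.01,"dy":0,"dz":0,"ax":0,"ay":0,"az":0,"fingers":-1}]'
python3 -m inch '[{"dx":-0.001,"dy":0,"dz":0,"ax":0,"ay":0,"az":0,"fingers":-1},{"dx":-0.002,"dy":0,"dz":0,"ax":0,"ay":0,"az":0,"fingers":-1},{"dx":-0.003,"dy":0,"dz":0,"ax":0,"ay":0,"az":0,"fingers":-1}]'
python3 -c "
from h import *
sink()"
```

```text
time: 17.92
tool_pos: [0.5085, 0.1338, -0.0073]
tcp_rot: [0.344, -3.119, 0.001]
wrist_force: [-1.5, -0.9, -0.5]
width: 0.001
time: 18.3
tool_pos: [0.5105, 0.1342, -0.0073]
tcp_rot: [0.343, -3.117, 0.002]
wrist_force: [-6.7, -1.4, 4.3]
width: -0.004
side 0.76 472 rect [ -0.1 -23.3] [150.1  58.9] 1.51 rng [[-70.5, -50.5, 44.3], [71.9, 4.1, 53.9]]
top 0.56 366 rect [ 43.7 -21.2] [48.1 63.8] 88.34 rng [[12.7, -44.7, 44.7], [73.8, 2.5, 55.8]]
tcp fix [-86.6 -20.2  -7.4] toolx,y in fix [-1.0, -0.0, -0.0, 1.0] F fix [-5.7, -0.4] width -0.0
```

```bash
python3 -m inch '[{"dx":-0.001,"dy":0,"dz":0,"ax":0,"ay":0,"az":0,"fingers":-1},{"dx":-0.002,"dy":0,"dz":0,"ax":0,"ay":0,"az":0,"fingers":-1},{"dx":-0.002,"dy":0,"dz":0,"ax":0,"ay":0,"az":0,"fingers":-1}]'
python3 -m inch '[{"dx":0.015,"dy":0,"dz":0,"ax":0,"ay":0,"az":0,"fingers":-1},{"dx":0.015,"dy":-0.01,"dz":-0.05,"ax":0,"ay":0,"az":0,"fingers":-1},{"dx":0,"dy":-0.03,"dz":-0.07,"ax":0,"ay":0,"az":0,"fingers":-1},{"dx":-0.05,"dy":-0.055,"dz":-0.07,"ax":0,"ay":0,"az":0,"fingers":-1},{"dx":-0.086,"dy":-0.055,"dz":-0.07,"ax":0,"ay":0,"az":0,"fingers":-1},{"dx":-0.086,"dy":-0.055,"dz":-0.07,"ax":0,"ay":0,"az":0,"fingers":-1},{"dx":-0.086,"dy":-0.055,"dz":-0.03,"ax":0,"ay":0,"az":0,"fingers":-1},{"dx":-0.086,"dy":-0.055,"dz":-0.003,"ax":0,"ay":0,"az":0,"fingers":-1},{"dx":-0.086,"dy":-0.055,"dz":-0.001,"ax":0,"ay":0,"az":0,"fingers":-1},{"dx":-0.086,"dy":-0.05,"dz":-0.001,"ax":0,"ay":0,"az":0,"fingers":-1},{"dx":-0.086,"dy":-0.046,"dz":-0.001,"ax":0,"ay":0,"az":0,"fingers":-1},{"dx":-0.086,"dy":-0.043,"dz":-0.001,"ax":0,"ay":0,"az":0,"fingers":-1},{"dx":-0.086,"dy":-0.041,"dz":-0.001,"ax":0,"ay":0,"az":0,"fingers":-1}]'
python3 -c "
from h import *
sink()"
```

```text
time: 18.88
tool_pos: [0.5103, 0.1342, -0.0076]
tcp_rot: [0.343, -3.112, 0.003]
wrist_force: [-6.6, -1.9, 5.6]
width: 0.001
time: 20.5
tool_pos: [0.6037, 0.1133, -0.0067]
tcp_rot: [0.344, -3.114, 0.002]
wrist_force: [-0.1, -0.3, 0.5]
width: 0.002
side 0.63 336 rect [  0.3 -24.4] [151.9  60.6] 0.87 rng [[-75.1, -51.7, 44.1], [74.3, 3.8, 54.8]]
top 0.79 199 rect [-23.2 -19.9] [51.8 35. ] 85.46 rng [[-41.1, -44.6, 44.7], [-5.4, 4.5, 55.9]]
tcp fix [ -0.6 -61.   -7.4] toolx,y in fix [-1.0, -0.0, -0.0, 1.0] F fix [0.9, 0.5] width -0.0
```

```bash
python3 -m inch '[{"dx":0,"dy":0.001,"dz":0,"ax":0,"ay":0,"az":0,"fingers":-1},{"dx":0,"dy":0.002,"dz":0,"ax":0,"ay":0,"az":0,"fingers":-1},{"dx":0,"dy":0.003,"dz":0,"ax":0,"ay":0,"az":0,"fingers":-1},{"dx":0,"dy":0.004,"dz":0,"ax":0,"ay":0,"az":0,"fingers":-1},{"dx":0,"dy":0.004,"dz":0,"ax":0,"ay":0,"az":0,"fingers":-1}]'
python3 -c "
from h import *
sink(('side',))"
```

```text
time: 21.32
tool_pos: [0.6028, 0.1146, -0.0072]
tcp_rot: [0.344, -3.113, 0.007]
wrist_force: [1.3, -7.7, 0.3]
width: 0.002
side 0.97 354 rect [ -0.3 -21.7] [152.1  57.5] 0.49 rng [[-74.6, -50.1, 44.1], [73.8, 4.6, 54.4]]
tcp fix [ -0.6 -59.3  -7.1] toolx,y in fix [-1.0, -0.0, -0.0, 1.0] F fix [-0.7, -8.6] width -0.0
```

The sink is seated: y contact is at TCP -59.3 (same as the first push), the end stop was met at about 7 N, and the cameras put it at (-0.3,-21.7). Now back off, raise, and come up behind the handle on its -y side.

```bash
python3 -m inch '[{"dx":0,"dy":-0.015,"dz":0,"ax":0,"ay":0,"az":0,"fingers":-1},{"dx":0,"dy":-0.015,"dz":-0.06,"ax":0,"ay":0,"az":0,"fingers":-1},{"dx":0,"dy":-0.015,"dz":-0.12,"ax":0,"ay":0,"az":0,"fingers":-1},{"dx":0,"dy":-0.015,"dz":-0.155,"ax":0,"ay":0,"az":0,"fingers":-1},{"dx":0,"dy":-0.015,"dz":-0.155,"ax":0,"ay":0,"az":0,"fingers":-1},{"dx":0,"dy":0.03,"dz":-0.155,"ax":0,"ay":0,"az":0,"fingers":-1},{"dx":0,"dy":0.07,"dz":-0.155,"ax":0,"ay":0,"az":0,"fingers":-1},{"dx":0,"dy":0.09,"dz":-0.155,"ax":0,"ay":0,"az":0,"fingers":-1},{"dx":0,"dy":0.09,"dz":-0.155,"ax":0,"ay":0,"az":0,"fingers":-1}]'
python3 - <<'E'
from h import *
sink()
b,d=bot.read_camera("side");X=cloud("side",d);F=w2f(X)
for m in bot.masks_of("side","clamp_handle")[:2]:
    P=F[m["region"]&(d>0)];P=P[P[:,2]>110];print(m["p"],m["box"],len(P),np.percentile(P,[5,50,95],axis=0).round(0).tolist() if len(P) else 0)
cv2.imwrite("pics/h1.png",cv2.resize(b[100:250,220:370],(600,600),interpolation=cv2.INTER_CUBIC))
E
```

```text
time: 22.55
tool_pos: [0.5837, 0.2038, 0.1462]
tcp_rot: [0.347, -3.11, 0.008]
wrist_force: [-0.4, -0.4, -0.0]
width: -0.001
side 0.82 493 rect [ -1.8 -21.9] [ 59.1 149. ] 86.62 rng [[-73.8, -49.1, 44.4], [70.5, 4.6, 54.2]]
top 0.63 850 rect [ -0.5 -20.2] [149.6  50.4] 0.05 rng [[-74.0, -45.0, 44.5], [72.8, 4.1, 55.6]]
tcp fix [  0.7  29.9 147.2] toolx,y in fix [-1.0, -0.0, -0.0, 1.0] F fix [0.2, -0.5] width 0.0
0.63 [280.2, 133.6, 289.6, 167.7] 111 [[-12.0, 50.0, 116.0], [-8.0, 63.0, 154.0], [4.0, 69.0, 199.0]]
0.61 [303.5, 305.6, 343.7, 324.9] 0 0
```

View pics/h1.png

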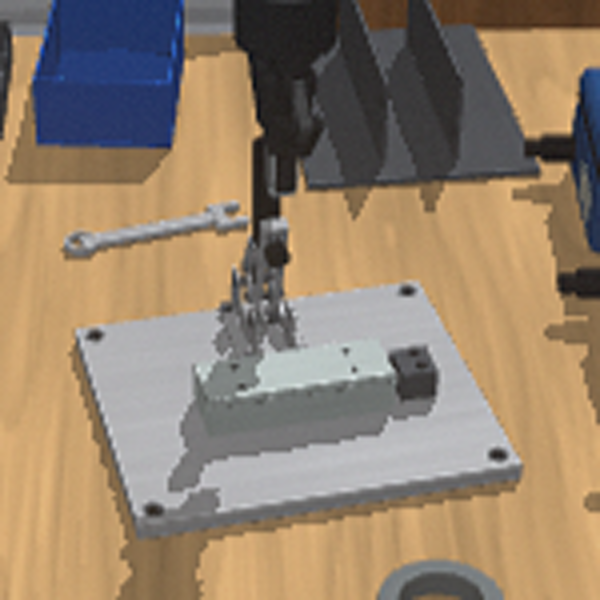

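The sink shows home in both views: the top view gives centre (-0.5,-20.2), yaw 0.05°, with its end against the end stop at (400,375). The fingertip at (283,190) is in line just in front of the handle (265,190). Now swing the handle.

```bash
python3 -m inch '[{"dx":0,"dy":0.017,"dz":0.004,"ax":0,"ay":0,"az":0,"fingers":-1},{"dx":0,"dy":0.027,"dz":0.002,"ax":0,"ay":0,"az":0,"fingers":-1},{"dx":0,"dy":0.037,"dz":0,"ax":0,"ay":0,"az":0,"fingers":-1},{"dx":0,"dy":0.05,"dz":-0.001,"ax":0,"ay":0,"az":0,"fingers":-1},{"dx":0,"dy":0.063,"dz":0.001,"ax":0,"ay":0,"az":0,"fingers":-1},{"dx":0,"dy":0.076,"dz":0.004,"ax":0,"ay":0,"az":0,"fingers":-1},{"dx":0,"dy":0.088,"dz":0.011,"ax":0,"ay":0,"az":0,"fingers":-1},{"dx":0,"dy":0.097,"dz":0.019,"ax":0,"ay":0,"az":0,"fingers":-1},{"dx":0,"dy":0.102,"dz":0.026,"ax":0,"ay":0,"az":0,"fingers":-1},{"dx":0,"dy":0.106,"dz":0.032,"ax":0,"ay":0,"az":0,"fingers":-1},{"dx":0,"dy":0.106,"dz":0.032,"ax":0,"ay":0,"az":0,"fingers":-1}]'
python3 - <<'E'
from h import *
sink()
b,d=bot.read_camera("side")
cv2.imwrite("pics/h2.png",cv2.resize(b[80:230,220:370],(600,600),interpolation=cv2.INTER_CUBIC))
E
```

```text
time: 24.22
tool_pos: [0.5609, 0.3052, 0.1138]
tcp_rot: [0.342, -3.111, 0.009]
wrist_force: [-0.6, -0.3, -0.8]
width: 0.003
side 0.85 504 rect [ -0.4 -22. ] [ 62.7 150.3] 88.31 rng [[-74.4, -51.0, 44.4], [73.5, 4.7, 54.8]]
top 0.63 781 rect [ -0.8 -20.2] [ 50.5 149.6] 89.96 rng [[-74.3, -44.9, 44.8], [71.1, 4.0, 55.5]]
tcp fix [  0.3 135.6 114.9] toolx,y in fix [-1.0, -0.0, -0.0, 1.0] F fix [-0.1, -1.4] width 0.0
```

View pics/h2.png

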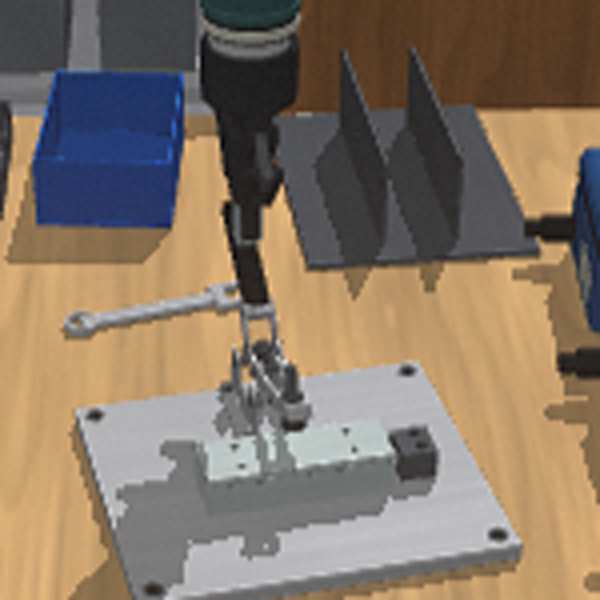

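The handle leans past half-way under the fingertip (245,235), the clamp arm has come down so its foot is just above the sink (295,415), and the sink has not moved. Now press down.

```bash
python3 -m inch '[{"dx":0,"dy":0.006,"dz":0.012,"ax":0,"ay":0,"az":0,"fingers":-1},{"dx":0,"dy":0.011,"dz":0.022,"ax":0,"ay":0,"az":0,"fingers":-1},{"dx":0,"dy":0.014,"dz":0.03,"ax":0,"ay":0,"az":0,"fingers":-1},{"dx":0,"dy":0.016,"dz":0.038,"ax":0,"ay":0,"az":0,"fingers":-1},{"dx":0,"dy":0.018,"dz":0.046,"ax":0,"ay":0,"az":0,"fingers":-1},{"dx":0,"dy":0.0185,"dz":0.052,"ax":0,"ay":0,"az":0,"fingers":-1},{"dx":0,"dy":0.0185,"dz":0.052,"ax":0,"ay":0,"az":0,"fingers":-1}]'
python3 -m inch '[{"dx":0,"dy":0,"dz":0.003,"ax":0,"ay":0,"az":0,"fingers":-1},{"dx":0,"dy":0,"dz":0.006,"ax":0,"ay":0,"az":0,"fingers":-1},{"dx":0,"dy":0,"dz":0.008,"ax":0,"ay":0,"az":0,"fingers":-1},{"dx":0,"dy":0,"dz":0.008,"ax":0,"ay":0,"az":0,"fingers":-1}]'
```

```text
time: 25.35
tool_pos: [0.5565, 0.3227, 0.0621]
tcp_rot: [0.341, -3.111, 0.009]
wrist_force: [-0.5, 0.2, -0.6]
width: -0.004
time: 25.85
tool_pos: [0.5567, 0.323, 0.0553]
tcp_rot: [0.341, -3.112, 0.008]
wrist_force: [-1.9, 1.1, 6.4]
width: -0.004
```

```bash
python3 -m inch '[{"dx":0,"dy":0,"dz":0.002,"ax":0,"ay":0,"az":0,"fingers":-1},{"dx":0,"dy":0,"dz":0.004,"ax":0,"ay":0,"az":0,"fingers":-1},{"dx":0,"dy":0,"dz":0.004,"ax":0,"ay":0,"az":0,"fingers":-1}]'
```

```text
time: 26.22
tool_pos: [0.5574, 0.3232, 0.0544]
tcp_rot: [0.341, -3.114, 0.007]
wrist_force: [-4.1, -1.5, 13.1]
width: 0.003
```

```bash
python3 -m inch '[{"dx":0,"dy":0,"dz":-0.03,"ax":0,"ay":0,"az":0,"fingers":-1},{"dx":0,"dy":0,"dz":-0.09,"ax":0,"ay":0,"az":0,"fingers":-1},{"dx":0,"dy":0.05,"dz":-0.13,"ax":0,"ay":0,"az":0,"fingers":-1},{"dx":0,"dy":0.11,"dz":-0.13,"ax":0,"ay":0,"az":0,"fingers":-1},{"dx":0,"dy":0.17,"dz":-0.13,"ax":0,"ay":0,"az":0,"fingers":-1},{"dx":0,"dy":0.2,"dz":-0.13,"ax":0,"ay":0,"az":0,"fingers":-1},{"dx":0,"dy":0.2,"dz":-0.13,"ax":0,"ay":0,"az":0,"fingers":-1}]'
python3 - <<'E'
from h import *
sink()
b,d=bot.read_camera("side");a,_=bot.read_camera("top");F=w2f(cloud("side",d))
for t in("clamp_handle","clamp_arm"):
  for m in bot.masks_of("side",t)[:1]:
    P=F[m["region"]&(d>0)];print(t,m["p"],m["box"],len(P),np.percentile(P,[5,50,95],axis=0).round(0).tolist())
m=(d>0)&(abs(F[...,0])<14)&(F[...,2]>60)&(F[...,2]<160)
for y in range(-40,210,20):
    P=F[m&(F[...,1]>=y)&(F[...,1]<y+20)]
    if len(P):print(y,len(P),np.percentile(P[:,2],[10,50,90]).round(0))
o=[cv2.resize(x,(400,400),interpolation=cv2.INTER_CUBIC) for x in(b[120:240,225:345],a[150:280,160:290])]
cv2.imwrite("pics/h3.png",np.hstack(o))
E
```

```text
time: 27.1
tool_pos: [0.5138, 0.5211, 0.1827]
tcp_rot: [0.346, -3.112, 0.008]
wrist_force: [1.1, -1.0, 0.6]
width: 0.003
side 0.61 449 rect [ -1.  -23.5] [150.4  60.3] 0.77 rng [[-75.0, -50.9, 44.3], [72.4, 4.1, 53.9]]
top 0.87 763 rect [ -0.5 -20.2] [149.9  50.4] 0.11 rng [[-74.4, -44.9, 44.4], [72.1, 3.6, 55.5]]
tcp fix [  1.5 353.2 183.4] toolx,y in fix [-1.0, 0.0, 0.0, 1.0] F fix [-0.3, -0.2] width -0.0
clamp_handle 0.6 [271.3, 145.7, 288.1, 171.1] 121 [[-9.0, 91.0, 77.0], [-1.0, 125.0, 86.0], [8.0, 184.0, 91.0]]
clamp_arm 0.68 [241.3, 145.5, 347.9, 234.7] 4241 [[-139.0, -135.0, 8.0], [-9.0, -44.0, 15.0], [134.0, 111.0, 73.0]]
-40 56 [67. 77. 97.]
-20 15 [67. 74. 83.]
0 8 [67. 72. 75.]
20 17 [66. 70. 78.]
40 38 [67. 78. 84.]
60 15 [67. 70. 75.]
80 49 [66. 79. 86.]
100 32 [83. 87. 91.]
120 19 [82. 86. 90.]
140 22 [83. 87. 90.]
160 20 [81. 87. 90.]
180 15 [82. 86. 89.]
```

View pics/h3.png

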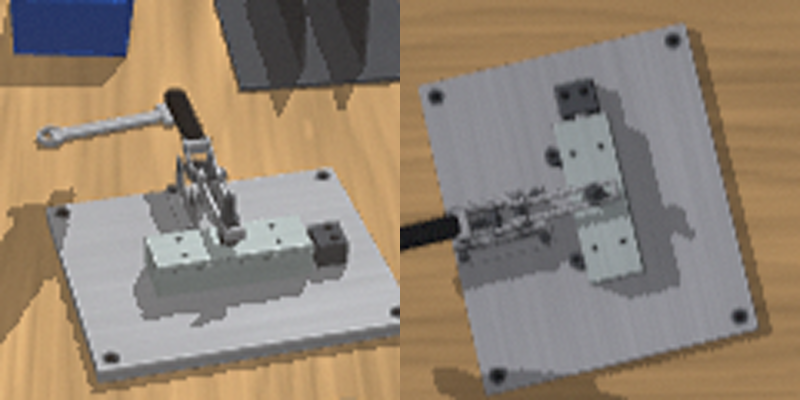

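The handle is level (its top is 86–87 mm all along) and the clamp foot sits mid-sink (230,238 in the side view, 595,193 in the top view). The sink touches both side stops and the end stop. The robot is clear of everything, so I'm handing in.

```bash
python3 -c "
from h import *
print(bot.finish_job())"
```

```text
the job is handed in; nothing more can be done
None
```

The long heat sink is in the fixture, fins down and pushed home, and the toggle clamp is locked on it. I handed the job in just after 27 s on the robot's clock.

**How it went**
- **Grasp:** the first grasp closed on air just above the sink and moved nothing. The camera showed the real fingertip height about 32 mm above the reported one, so I corrected for that and the second grasp held.
- **Loading:** I laid the sink on the plate at about y -80. Shut fingers then pushed it onto the side stops, then to the end stop, then onto the side stops again. Contact forces were about 7 to 10 N.
- **Clamping:** I swung the handle over and pressed it down until it stopped moving, at 13 N.

**Last checks**
- **Sink position:** after clamping, the top camera put its centre at (-0.5, -20.2) mm against the nest's (0, -20), turned by 0.1°. That is within camera accuracy.
- **Clamp:** the handle is level, with its top at 86–87 mm along its length, and it stayed down after the fingers left. The foot is on the middle of the sink.
- **Disagreement:** the side camera read the sink's y as about -23.5, but its outline also takes in the near side face, so I relied on the top camera and the contact positions.
- **Other things:** I touched none of the other loose things on the bench, but did not re-measure them at the end.

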